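# Lock the gel cassette in its tank with the wedge

## Task

Take the orange wedge out of the drying rack, lower it gently into the open slot of the electrophoresis tank, between the white sloped ribs and the gel cassette, until it rests there loosely, and let go of it. Then tap it down until it holds the cassette locked tight against its gasket, and stop there: an over-driven wedge cracks the cassette. Leave the wedge locked and let go, and do not disturb the other things on the bench.

Things in the scene. Friction and masses are not known exactly. Their poses are not given: they have to be found in the camera images.
- wedge: Loose orange plastic wedge, 60 to 130 g, a hollow V 90 mm wide (y), 104 mm high. Origin: level with the tip's edge, under the middle of the top bar; z up. Flat upright face at x = +9 mm; sloped face at x = +3 mm at the tip (tip 6 mm thick) and -10 mm at the top: slope 1 in 8. If it falls into the slot instead of being lowered, it can crack the cassette.
- wedge_top (a point): Middle of the flat top of the wedge's solid tapping bar, 134 mm above its tip. The bar is 14 mm thick (x), 56 mm long (y) and stands 30 mm proud; grip it across the 14 mm; push on its top.
- slot (a point): Middle of the top edge of the two white sloped ribs, the fixed side of the slot, 115 mm above the bench. z up, +x across the slot to the cassette, y along it. The ribs' faces run down 60 mm, coming 1 in 8 nearer the cassette, to match the wedge: set it with its axes along these. The slot's mouth is 9 to 17.3 mm wide at the start, and 122 mm long.
- cassette_top (a point): Middle of the cassette's top edge on its slot side, 122 mm above the bench. The wedge, its tip d below the ribs' top edge, lies on the ribs with its origin at slot x = -3 mm + d/8. It touches both sides at d = 24 to 90 mm, and starts to clamp at d = 60 to 92 mm, when the cassette meets its gasket; where differs every time. It is tight 2 to 4 mm deeper, the cassette cracks 6 mm deeper.
- tank: Clear plastic electrophoresis tank firmly fixed on the bench, 156 x 138 mm over its rim, open top, rim with grey edge 120 mm above the bench. Origin: middle of its underside, axes as slot; the slot is at its -x side, which is turned away from the robot.
- core: White buffer core fixed in the tank behind the cassette, top 124 mm above the bench, with two thin brass pins up to 148 mm, 56 mm in +x from the ribs' top edge and 44 mm either side. Carries the stiff green gasket. Origin: level with the tank's underside, within 2 mm of the tank's origin in x.
- cassette: Pale blue gel cassette, upright plate 100 x 100 x 7 mm. Origin: on its slot-side face, at bench level. Slides up to 4.5 mm in +x (starts anywhere in it; 5 N moves it) to the gasket. Tight when the wedge clamps it with over 15 N; cracks over 40 N. A push of F on the wedge clamps with 0.85 F to 1.3 F, most of which stays: about 20 N of push is right.
- rack: White drying rack fixed to the bench, 174 x 134 mm. The wedge stands upright, tip down, in its cradle (posts to 62 mm above the bench, 1 to 2 mm of play), its axes along the rack's, flat face (+x) towards the robot. Origin: on the bench under the wedge, whose tip is 6 mm up. Two glass plates stand 72 and 88 mm from it in +x, tops 88 mm up.
- bottle: Amber reagent bottle, 62 mm in diameter, 130 mm high. Origin: middle of its base. Leave alone.
- tip_box: Blue pipette tip box with clear lid, 85 x 122 x 65 mm. Origin: middle of its base. Leave alone.
- beaker: Glass beaker, 68 mm in diameter, 75 mm high. Origin: middle of its base. Leave alone.

How it is judged (in metres and radians):
On the way, in this order (a step that is already met when the one before it is completed fails the run):
1. the wedge stands loosely in the slot, its tip more than 15 mm below the top of the ribs, and has been let go while its clamping force on the cassette is still under 13 N (z of wedge in the frame of slot below -0.015 m and x of wedge in the frame of slot between -0.004 and 0.014 m and y of wedge in the frame of slot between -0.02 and 0.02 m and angle between wedge's own z axis and vertical below 0.12 rad and contact force between the fingers and wedge below 0.1 N and contact force between wedge and cassette below 13 N), for 0.2 s.
2. the wedge has been driven tight: it clamps the cassette with more than 15 N (z of wedge in the frame of slot below -0.015 m and x of wedge in the frame of slot between -0.004 and 0.014 m and y of wedge in the frame of slot between -0.02 and 0.02 m and angle between wedge's own z axis and vertical below 0.12 rad and contact force between wedge and cassette above 15 N), for 0.1 s.
At the end, for the whole second after the job is handed in: The wedge is let go and at rest, upright in the slot (tip over 15 mm below the rib tops, within 20 mm of the slot's middle, tilted and turned less than 0.12 rad), and by itself keeps clamping the cassette with 15 to 40 N (all of step 2 and contact force between wedge and cassette below 40 N and contact force between the fingers and wedge below 0.1 N and linear speed of wedge below 0.01 m/s and angle between the x axis of wedge and the x axis of slot, either way round below 0.12 rad); the robot touches nothing.
It fails at once if the cassette is cracked: the wedge clamps it with more than 40 N (contact force between wedge and cassette above 40 N).
It fails at once if a bystander (bottle, tip box or beaker) is pushed more than 15 mm (distance of any of bottle, tip_box, beaker from where it was at the start of the episode above 0.015 m).
It also fails if it takes over 61 s, if anything falls off the work surface, if the arm or the gripper's body presses on something with over 40 N, if the wrist force passes 120 N, or if a joint passes its speed limit or range.

## Robot

A 6-joint arm with a two-finger parallel gripper is mounted at the origin on the work surface. World frame = base frame: x ahead of the robot, y to its left, z up, the work surface at z = 0. Lengths are in m, angles in degrees, forces in N, time in s.
With the tool pointing down it reaches from about 0.3 to 0.75 m from the base axis. Payload 8.5 kg.
Tool frame: the origin (TCP) lies midway between the tips of the shut fingers; the grasp point (between the pads) lies env.tcp_to_grasp behind it (env.tcp_to_grasp is the distance from the TCP to the grasp point, in m); z points along the fingers, y is the line along which they close (so a half turn about z gives the same grasp; the last joint's range is limited). The gripper opens to 85 mm and grips with 20 to 120 N. Pads are 22 mm wide; open, the fingers measure 114 mm over their backs; the gripper's body (76 mm by 85 mm) begins 54 mm behind the grasp point. The pads swing forward as they close: fully open they stand 13 mm farther back than shut.
Start: joints at [-82.351, 21.807, 74.336, -0, 83.858, -12.336], TCP at [0.188, -0.517, 0.231] pointing down, gripper open.
Joint ranges: [-178.18, 178.18], [-50.72, 133.34], [12.68, 142.11], [-81.47, 261.47], [9.98, 163.14], [-165.26, 165.26]. Speed limits (degrees/s): [136.94, 136.94, 180, 180, 180, 180].

## Interface

Orientations are given as a 3x3 rotation matrix whose columns are the frame's x, y, z axes.
In Python, from rig import observe, optics, job, env gives the robot as it stands. The module is installed in compiled form; this text tells all that it offers.
- The arm moves only by the shell command python3 -m jog 'ROWS' [FORCE]. ROWS is JSON, a list of rows, each a list of 7 numbers: the turn, a rotation vector about the tool's x, y, z in rad, then the shift along the tool's x, y, z in m, then the opening in per cent of the stroke, from 0 (shut) to 100 (fully open). A call has 1 to 10 rows; each row shifts and turns the commanded pose from where the row before left it, along the tool's axes as they then stand; what a row does not reach is not made up. A row lasts 1/8 s, in which the tool goes at most 62.5 mm and 10.7 degrees, less where a joint would pass 70% of its speed; a pose out of reach is approached as far as the arm can. A call is refused whole if a number of a shift passes 0.0625 or a number of a turn 0.188, either way. A call with a gripper value outside its range is refused whole. The fingers move at their own pace and stop on an object; FORCE is the grip in N (left out, the last holds). Time passes only in rows, so rows that do not move let the fingers close. It gives the time, the measured TCP pose, the force, the opening and the grip force at its end, in the units of the state.
- observe(): the state, without advancing time (a new reading comes with each control period).
- optics.get_image(name): name is "side" or "top"; returns a dict with "pixels" (420x560x3 uint8, red, green, blue), "mtx" (3x3 intrinsics, pixels), "dist_coeffs" ([k1, k2, p1, p2, k3] as OpenCV has them; the pictures are not rectified), "rvec" (rotation vector, rad) and "tvec" (3), from world to camera coordinates, as OpenCV has them. Camera axes: x right, y down, z forward; pixel columns grow to the right and rows downward; lengths in m; the calibration is good to about 2 mm. A picture is of the moment at which its call begins. There is no depth.
- job.close_job(): hands the job in; it is judged then, once.
The state is a dict: "time_s": time; "q": joint angles; "qvel": joint speeds; "joint_efforts": joint torques, N m; "position": TCP position; "tool_rot": TCP orientation; "ft_force": force on the tool from outside, world axes, zero at the start; "wrist_torque": the same for the moment, N m; "grip_width": finger opening in m; "gripper_force": force on a finger pad.
Only numpy, scipy, OpenCV 4.12 (cv2) and the standard library are available. Lean on these libraries where they do the work, as an engineer would, in place of code of your own. Each camera call takes 0.05 s, during which the arm holds its last target. There are 200 camera calls.

## Working session

There is one attempt and no reset: what is moved stays moved. The work goes in short steps, Python scripts to look and compute and a shell command to move; the robot and the scene stay as the last step left them, time stands still between calls to the robot, and variables do not carry over. Pictures are saved under pics/ and viewed, at most 10 in all, crops included, and the job is handed in when it is done.

```bash
mkdir -p pics && python3 - <<'E'
from rig import observe, optics, env
import cv2,numpy as np
s=observe();print(s['position'],s['tool_rot'],s['grip_width'],s['time_s'],env.tcp_to_grasp)
for n in("side","top"):
    im=optics.get_image(n);cv2.imwrite(f"pics/{n}0.png",im["pixels"][:,:,::-1])
    R=cv2.Rodrigues(np.array(im["rvec"]))[0];print(n,im["mtx"],im["dist_coeffs"],-R.T@np.array(im["tvec"]).ravel(),R.tolist())
E
```

```text
[ 0.1879184  -0.51658362  0.23072309] [[ 9.39793534e-01  3.41742713e-01 -1.78594523e-04]
 [ 3.41742607e-01 -9.39792492e-01  1.43629393e-03]
 [ 3.23001192e-04 -1.41085310e-03 -9.99998953e-01]] 0.08540481720971206 0.0 0.0187
side [[451.19878459   0.         277.37880332]
 [  0.         451.19878459 202.8642139 ]
 [  0.           0.           1.        ]] [-0.08226102  0.          0.          0.          0.        ] [0.33213896 0.6168192  0.53489877] [[-0.9341854021083374, -0.35592656909265286, -0.024777245642262163], [-0.16849288998878242, 0.5013170071796826, -0.8486998317047284], [0.3144960739197106, -0.7886682038261333, -0.5282941261861129]]
top [[400.15517425   0.         279.24450631]
 [  0.         400.15517425 213.4450438 ]
 [  0.           0.           1.        ]] [-0.11256038  0.          0.          0.          0.        ] [ 0.50842899 -0.01337282  0.90145783] [[-0.015646697626519823, -0.9998664877680876, -0.004710360038554927], [-0.9960967744988352, 0.015996649422568954, -0.08680623848703445], [0.08686999877058096, 0.003333743475430584, -0.9962140781318236]]
```

View pics/side0.png

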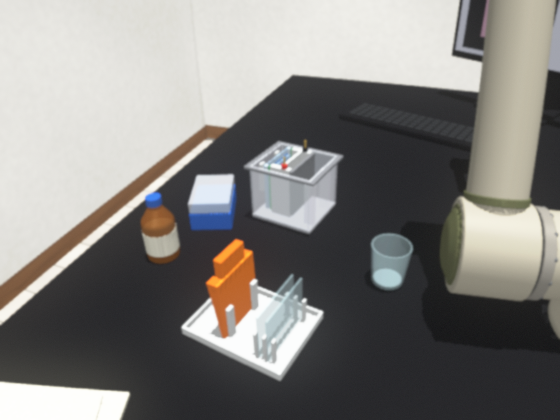

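View pics/top0.png

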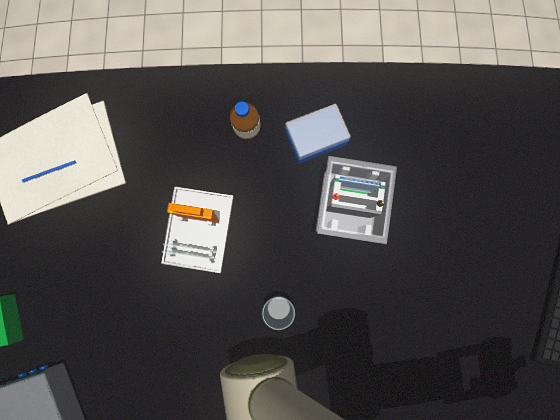

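The side view shows the wedge upright in the rack, with its bar near (230,257), and the tank at (293,185). In the top view the wedge bar is near (190,211), the tank rim runs (330,157)–(395,240), and the slot is at the far (upper) end. Next I'll zoom in on both.

```bash
cat > h.py <<'E'
import cv2,numpy as np
from rig import optics,observe
def ray(im,uv):
    K=np.array(im["mtx"]);d=np.array(im["dist_coeffs"])
    p=cv2.undistortPoints(np.array(uv,float).reshape(-1,1,2),K,d).reshape(-1,2)
    R=cv2.Rodrigues(np.array(im["rvec"]))[0];c=-R.T@np.array(im["tvec"]).ravel()
    return c,np.c_[p,np.ones(len(p))]@R
def onz(im,uv,z):
    c,v=ray(im,uv);return c+v*((z-c[2])/v[:,2])[:,None]
def px(im,P):
    return cv2.projectPoints(np.array(P,float).reshape(-1,3),np.array(im["rvec"]),np.array(im["tvec"]),np.array(im["mtx"]),np.array(im["dist_coeffs"]))[0].reshape(-1,2)
E
python3 - <<'E'
import cv2,numpy as np
t=cv2.imread("pics/top0.png");s=cv2.imread("pics/side0.png")
a=cv2.resize(t[145:255,310:405],None,fx=4.2,fy=5.45*4.2/5.45,interpolation=3)
b=cv2.resize(t[180:280,155:240],None,fx=4.2,fy=4.2,interpolation=3)
h=max(a.shape[0],b.shape[0]);o=np.zeros((h,a.shape[1]+b.shape[1],3),np.uint8)
o[:a.shape[0],:a.shape[1]]=a;o[:b.shape[0],a.shape[1]:]=b
cv2.imwrite("pics/z1.png",o);print(o.shape,a.shape)
c=cv2.resize(s[135:235,240:350],None,fx=5.5,fy=5.5,interpolation=3);cv2.imwrite("pics/z2.png",c)
E
```

```text
(462, 756, 3) (462, 399, 3)
```

View pics/z1.png

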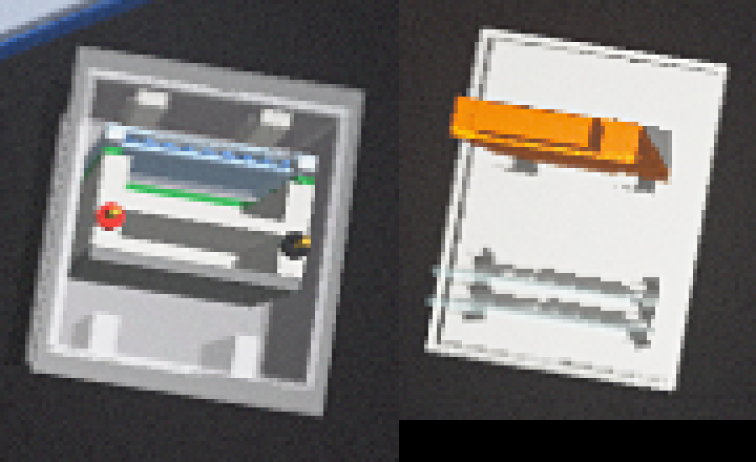

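View pics/z2.png

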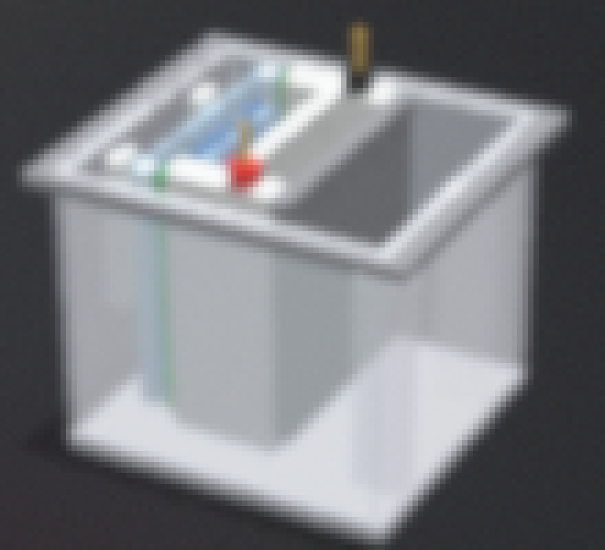

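The zooms show the two rib tops at z1 (152,97) and (275,118), the cassette top edge along (110,135)–(315,165), and the pins at (110,215) and (295,243). The bar top spans (475,97)–(600,150). Next I'll turn these pixels into metric positions.

```bash
python3 - <<'E'
from h import *
t=optics.get_image("top");s=optics.get_image("side")
f=lambda a,ox=310,oy=145,x0=0:np.c_[(np.array(a)[:,0]-x0)/4.2+ox,np.array(a)[:,1]/4.2+oy]-0.4
rim=onz(t,f([(80,47),(365,92),(325,415),(28,368)]),.12);print("rim",rim.round(4).tolist(),[np.linalg.norm(rim[i]-rim[i-1]).round(4) for i in range(4)],rim.mean(0))
e=rim[0]+rim[1]-rim[2]-rim[3];print("yaw of slot -x",np.degrees(np.arctan2(e[1],e[0])));e=rim[0]+rim[3]-rim[1]-rim[2];print(np.degrees(np.arctan2(e[1],e[0]))-90)
print("ribs",onz(t,f([(152,97),(275,118),(152,106),(275,126)]),.115).round(4).tolist())
print("cass",onz(t,f([(110,125),(318,155)]),.122).round(4).tolist())
# tank rim corners in side
g=np.array([(25,175),(212,38),(570,118),(400,270)])/5.5+[240,135]-.4
r2=onz(s,g,.12);print("rim side",r2.round(4).tolist(),r2.mean(0))
# red pin base, both views at z~.124
rk=onz(t,f([(480,28),(728,66),(672,390),(425,350)],155,180,399),.006);print("rack",rk.round(4).tolist(),[np.linalg.norm(rk[i]-rk[i-1]).round(4) for i in range(4)])
e=rk[0]+rk[1]-rk[2]-rk[3];print(np.degrees(np.arctan2(e[1],e[0])));e=rk[0]+rk[3]-rk[1]-rk[2];print(np.degrees(np.arctan2(e[1],e[0]))-90)
bar=onz(t,f([(474,97),(590,115),(590,148),(474,131)],155,180,399),.14);print("bar",bar.round(4).tolist(),bar.mean(0))
# orange blobs by colour, two brightness levels
for n,im in(("top",t),("side",s)):
    h=cv2.cvtColor(im["pixels"],cv2.COLOR_RGB2HSV);m=cv2.inRange(h,(5,150,60),(22,255,255))
    k,l,st,c=cv2.connectedComponentsWithStats(m)
    i=1+st[1:,4].argmax();print(n,st[i],c[i])
    ys,xs,_,_=0,0,0,0
    x,y,w,hh,_=st[i]
    print(n);
    if n=="top":
        for r in range(y,y+hh):print(r,*[("%3d"%im["pixels"][r,c_,0]) if l[r,c_]==i else "  ." for c_ in range(x,x+w)])
    else: cv2.imwrite("pics/w.png",cv2.resize(im["pixels"][y-8:y+hh+8,x-30:x+w+60,::-1],None,fx=5,fy=5,interpolation=3))
print(observe()['time_s'])
E
```

```text
rim [[0.6903, -0.111, 0.12], [0.6671, -0.2468, 0.12], [0.5142, -0.2212, 0.12], [0.5386, -0.0825, 0.12]] [np.float64(0.1543), np.float64(0.1378), np.float64(0.155), np.float64(0.1409)] [ 0.60252528 -0.16539285  0.12      ]
yaw of slot -x -10.063076080212086
-9.84302231580601
ribs [[0.6667, -0.1453, 0.115], [0.6559, -0.204, 0.115], [0.6624, -0.1451, 0.115], [0.652, -0.2039, 0.115]]
cass [[0.6522, -0.1238, 0.122], [0.6366, -0.2222, 0.122]]
rim side [[0.6919, -0.1108, 0.12], [0.6697, -0.2452, 0.12], [0.5148, -0.2182, 0.12], [0.5414, -0.0865, 0.12]] [ 0.60446411 -0.16517841  0.12      ]
rack [[0.6526, 0.229, 0.006], [0.6293, 0.0936, 0.006], [0.4565, 0.1247, 0.006], [0.4789, 0.2581, 0.006]] [np.float64(0.1761), np.float64(0.1374), np.float64(0.1755), np.float64(0.1353)]
-9.840876216060524
-9.647540873857182
bar [[0.599, 0.1952, 0.14], [0.5898, 0.1412, 0.14], [0.5746, 0.1412, 0.14], [0.5833, 0.1951, 0.14]] [0.58665277 0.16819275 0.14      ]
top [167 203  51  20 544] [191.67095588 211.91176471]
top
203   . 128 245 253 234   .   .   .   .   .   .   .   .   .   .   .   .   .   .   .   .   .   
[... 3434 characters left out ...]
129 143
220   .   .   .   .   .   .   .   .   .   .   .   .   .   .   .   .   .   .   .   .   .   .   .   .   .   .   .   .   .   .   .   .   .   .   .   .   .   . 134 137   .   . 133 135 135 134 137 130 128 132 149
221   .   .   .   .   .   .   .   .   .   .   .   .   .   .   .   .   .   .   .   .   .   .   .   .   .   .   .   .   .   .   .   .   .   .   .   .   .   .   .   .   .   .   .   .   . 122 136 140 131 122 125
222   .   .   .   .   .   .   .   .   .   .   .   .   .   .   .   .   .   .   .   .   .   .   .   .   .   .   .   .   .   .   .   .   .   .   .   .   .   .   .   .   .   .   .   .   .   .   .   . 134   .   .
side [ 206  239   49   98 2762] [231.44569153 280.56118755]
side
0.2
```

View pics/w.png

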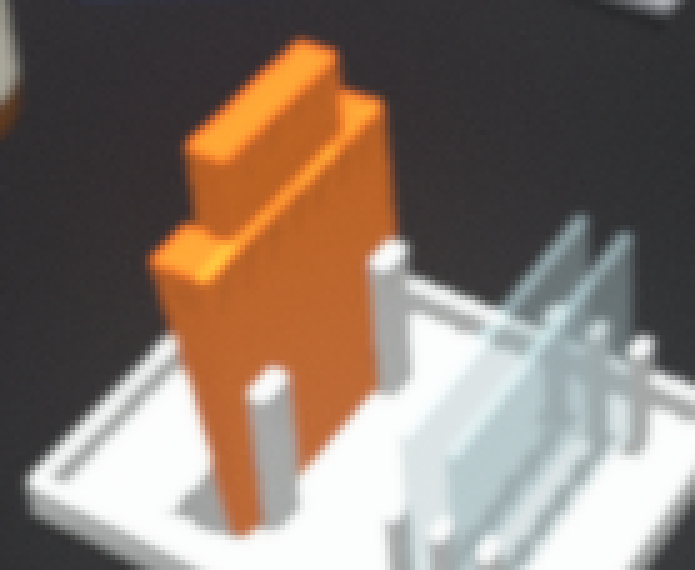

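The wedge bar is at about (0.587, 0.168) with yaw −9.8°. The rim sizes agree with those given, and the rib edge is near (0.657, −0.1745). The side crop shows the bar's top corners at crop pixels (187,148), (303,40), (337,55) and (222,160). I'll start moving towards the wedge.

```bash
R='[0,0,0,0.0406,-0.0338,0,50]'; python3 -m jog '[[0,0,0,0.04,-0.034,0,50],[0,0,0,0.04,-0.034,0,50],[0,0,0,0.04,-0.034,0,50],[0,0,0,0.04,-0.034,0,50],[0,0,0,0.04,-0.034,0,50],[0,0,0,0.04,-0.034,0,50],[0,0,0,0.04,-0.034,0,50],[0,0,0,0.04,-0.034,0,50],[0,0,0,0.04,-0.034,0,50],[0,0,0,0.04,-0.034,0,50]]'
python3 -m jog '[[0,0,-0.175,0,0,0,50],[0,0,-0.175,0,0,0,50],[0,0,-0.175,0,0,0,50],[0,0,-0.175,0,0,0,50],[0,0,-0.175,0,0,0,50],[0,0,-0.175,0,0,0,50],[0,0,0,0,0,0,50]]'
python3 - <<'E'
from h import *
import json
s=optics.get_image("side");t=optics.get_image("top")
b=onz(s,np.array([(187,148),(303,40),(337,55),(222,160)])/5+[176,231]-.4,.14);print("bar side",b.round(4).tolist(),b.mean(0))
b=onz(t,[(186.5,209.3),(173.5,211),(200,215)],.14);print(b.round(4).tolist())
p=np.array([(110,215),(295,243)])/4.2+[310,145]-.4
q=onz(t,p,.127);print("pins",q.round(4).tolist(), q.mean(0)+.056*np.array([.985,-.172,0]))
o=observe();print(o["position"],o["tool_rot"],o["q"],o["time_s"])
E
```

```text
time_s: 1.45
position: [0.4483, -0.059, 0.2314]
tool_rot: [[0.94, 0.342, 0.0], [0.342, -0.94, -0.0], [0.0, 0.0, -1.0]]
ft_force: [1.1, -0.1, -0.4]
grip_width: 0.0428
gripper_force: 0.0
time_s: 2.33
position: [0.4476, -0.0606, 0.2313]
tool_rot: [[0.173, 0.985, -0.0], [0.985, -0.173, 0.0], [0.0, -0.0, -1.0]]
ft_force: [-0.0, -0.2, 0.3]
grip_width: 0.0429
gripper_force: 0.0
bar side [[0.5984, 0.1964, 0.14], [0.5894, 0.14, 0.14], [0.5768, 0.1435, 0.14], [0.5868, 0.1978, 0.14]] [0.58782246 0.16942356 0.14      ]
[[0.5857, 0.1676, 0.14], [0.5828, 0.1931, 0.14], [0.5743, 0.1413, 0.14]]
pins [[0.6088, -0.1218, 0.127], [0.5944, -0.2082, 0.127]] [ 0.6567667 -0.1746273  0.127    ]
[ 0.44760834 -0.06060128  0.23127509] [[ 1.74704122e-01  9.84620960e-01 -1.85606133e-04]
 [ 9.84620976e-01 -1.74704107e-01  9.47355155e-05]
 [ 6.08524206e-05 -1.99302376e-04 -9.99999978e-01]] [-2.27888145e+01  1.19139597e+01  8.88765534e+01  9.01029535e-04
  7.92213937e+01 -1.27275431e+01] 2.425
```

```bash
python3 -m jog '[[0,0,0,0.05,0.0195,0,50],[0,0,0,0.05,0.0195,0,50],[0,0,0,0.05,0.0195,0,50],[0,0,0,0.05,0.0195,0,50],[0,0,0,0.05,0.0193,0,50],[0,0,0,0,0,0.03,50],[0,0,0,0,0,0.03,50],[0,0,0,0,0,0.03,50],[0,0,0,0,0,0.025,50],[0,0,0,0,0,0,50]]'
python3 - <<'E'
from h import *
s=optics.get_image("side")["pixels"];t=optics.get_image("top")["pixels"]
a=cv2.resize(s[180:350,150:340],None,fx=2.4,fy=2.4,interpolation=3);b=cv2.resize(t[160:280,140:260],None,fx=2.8,fy=2.8,interpolation=3)
o=np.zeros((408,a.shape[1]+b.shape[1],3),np.uint8);o[:a.shape[0],:a.shape[1]]=a;o[:b.shape[0],a.shape[1]:]=b
cv2.imwrite("pics/g1.png",o[:,:,::-1]);print(observe()["position"])
E
```

```text
time_s: 3.68
position: [0.5855, 0.1689, 0.1147]
tool_rot: [[0.173, 0.985, -0.004], [0.985, -0.173, -0.0], [-0.001, -0.004, -1.0]]
ft_force: [0.1, 0.3, 0.1]
grip_width: 0.0428
gripper_force: 0.0
[0.58677266 0.16905459 0.11716446]
```

View pics/g1.png

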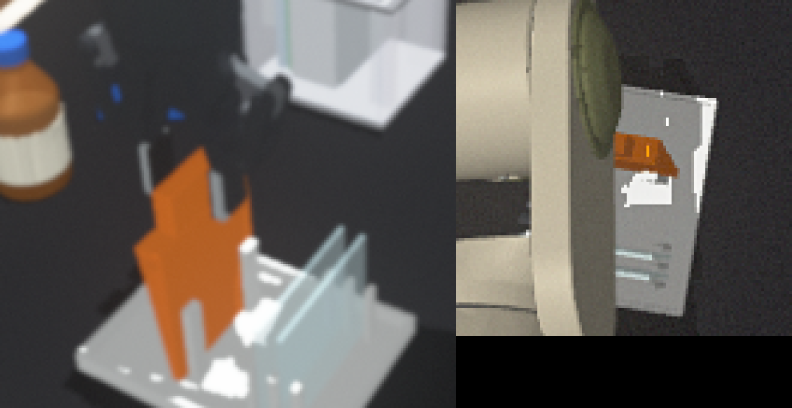

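The fingers straddle the bar: the pads are at crop (148,165) and (218,195), with the bar between them at (190,180). I'll close on it and lift.

```bash
python3 -m jog '[[0,0,0,0,0,0,30],[0,0,0,0,0,0,10],[0,0,0,0,0,0,0],[0,0,0,0,0,0,0],[0,0,0,0,0,0,0],[0,0,0,0,0,0,0],[0,0,0,0,0,0,0],[0,0,0,0,0,0,0]]' 40
python3 -m jog '[[0,0,0,0,0,-0.005,0],[0,0,0,0,0,-0.01,0],[0,0,0,0,0,-0.03,0],[0,0,0,0,0,-0.04,0],[0,0,0,0,0,-0.04,0],[0,0,0,0,0,-0.04,0],[0,0,0,0,0,0,0],[0,0,0,0,0,0,0]]'
```

```text
time_s: 4.78
position: [0.5861, 0.1692, 0.1175]
tool_rot: [[0.171, 0.985, 0.0], [0.985, -0.171, 0.0], [0.0, 0.0, -1.0]]
ft_force: [-2.9, 0.2, 5.6]
grip_width: 0.0133
gripper_force: 38.9
time_s: 5.78
position: [0.586, 0.1689, 0.2807]
tool_rot: [[0.171, 0.985, -0.001], [0.985, -0.171, -0.0], [-0.0, -0.001, -1.0]]
ft_force: [-0.2, 0.2, -1.2]
grip_width: 0.0133
gripper_force: 39.1
```

```bash
python3 -m jog '[[0,0,0,-0.041,0.016,0,0],[0,0,0,-0.041,0.016,0,0],[0,0,0,-0.041,0.016,0,0],[0,0,0,-0.041,0.016,0,0],[0,0,0,-0.041,0.016,0,0],[0,0,0,-0.041,0.016,0,0],[0,0,0,-0.041,0.016,0,0],[0,0,0,-0.039,0.016,0,0],[0,0,0,0,0,0,0],[0,0,0,0,0,0,0]]'
python3 - <<'E'
from h import *
S=optics.get_image("side");T=optics.get_image("top");s=S["pixels"];t=T["pixels"]
o=observe();print(o["position"],o["tool_rot"].tolist() if hasattr(o["tool_rot"],"tolist") else o["tool_rot"],o["ft_force"])
# predicted wedge tip edge & bottom corners in side
P=np.array(o["position"]);R=np.array(o["tool_rot"]);wx=-R[:,1];wy=-R[:,0]
pts=[P+wx*a+wy*b+np.array([0,0,z-.1115]) for a,b,z in[(.003,.045,0),(.009,.045,0),(.009,-.045,0),(.009,.045,.104),(-.01,.045,.104),(.009,-.045,.104)]]
u=px(S,pts);print(u.round(1).tolist())
x0,y0=230,80
a=cv2.resize(s[y0:y0+150,x0:x0+130],None,fx=4,fy=4,interpolation=3)
for q in u: cv2.circle(a,tuple(int(v) for v in (q+.5-[x0,y0])*4),3,(0,255,255),1)
cv2.imwrite("pics/p1.png",a[:,:,::-1])
E
```

```text
time_s: 7.02
position: [0.6564, -0.1736, 0.2802]
tool_rot: [[0.171, 0.985, -0.002], [0.985, -0.171, 0.001], [0.001, -0.002, -1.0]]
ft_force: [0.6, 0.8, -1.0]
grip_width: 0.0128
gripper_force: 39.1
[ 0.65653134 -0.17291179  0.28107974] [[0.16996182330094292, 0.9854504066186816, -0.0006889958595951333], [0.9854505850697708, -0.169961522161066, 0.00047473186102808113], [0.0003507219204254779, -0.0007596576656280089, -0.9999996499571215]] [-0.07219984  0.18625254 -1.70991848]
[[283.4, 126.7], [285.8, 127.2], [263.0, 142.9], [285.0, 78.4], [276.8, 77.2], [260.7, 91.2]]
```

View pics/p1.png

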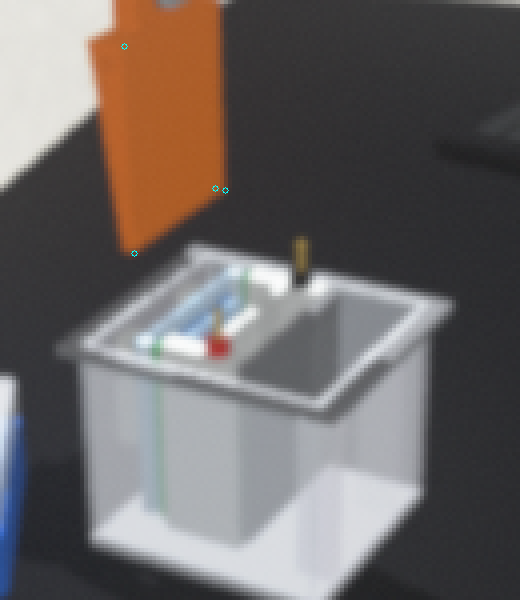

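The predicted wedge corners fall on the image: tip at (134,253) and (225,190). The wedge hangs above the slot, left of the cassette. I'll lower it.

```bash
python3 -m jog '[[0,0,0,0,0,0.02,0],[0,0,0,0,0,0.02,0],[0,0,0,0,0,0,0],[0,0,0,0,0,0,0]]'
python3 -m jog '[[0,0,0,0,0,0.005,0],[0,0,0,0,0,0.005,0],[0,0,0,0,0,0.005,0],[0,0,0,0,0,0.005,0],[0,0,0,0,0,0,0],[0,0,0,0,0,0,0]]'
python3 - <<'E'
from h import *
S=optics.get_image("side");T=optics.get_image("top");s=S["pixels"];t=T["pixels"]
o=observe();print(o["position"],o["ft_force"],o["wrist_torque"])
a=cv2.resize(s[90:240,230:360],None,fx=3.6,fy=3.6,interpolation=3);b=cv2.resize(t[150:250,310:400],None,fx=3.3,fy=3.3,interpolation=3)
c=np.zeros((540,a.shape[1]+b.shape[1],3),np.uint8);c[:a.shape[0],:a.shape[1]]=a;c[:b.shape[0],a.shape[1]:]=b
cv2.imwrite("pics/p2.png",c[:,:,::-1])
E
```

```text
time_s: 7.62
position: [0.6569, -0.1736, 0.2425]
tool_rot: [[0.17, 0.985, 0.001], [0.985, -0.17, -0.001], [-0.0, 0.001, -1.0]]
ft_force: [0.5, -0.5, 0.2]
grip_width: 0.0134
gripper_force: 39.1
time_s: 8.38
position: [0.6567, -0.1741, 0.2215]
tool_rot: [[0.171, 0.985, 0.0], [0.985, -0.171, -0.0], [-0.0, 0.0, -1.0]]
ft_force: [0.0, 0.4, -0.6]
grip_width: 0.0134
gripper_force: 39.1
[ 0.65673023 -0.17407466  0.22158221] [ 0.19752972 -0.26316832 -0.55092872] [0.00124853 0.00703557 0.05175846]
```

View pics/p2.png

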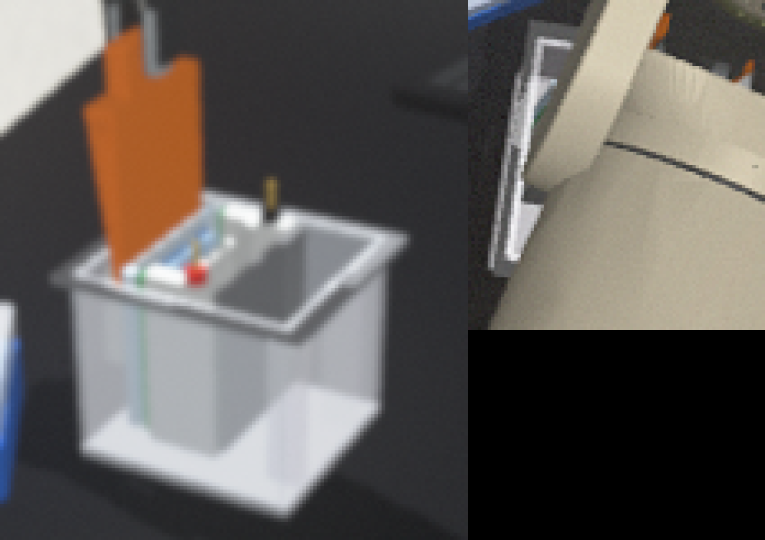

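The wedge tip enters at (118,275), between the rim and the cassette, with no contact force. I'll keep lowering it in small steps and drift slightly along the slope.

```bash
python3 -m jog '[[0,0,0,0,-0.0003,0.004,0],[0,0,0,0,-0.0003,0.004,0],[0,0,0,0,-0.0003,0.004,0],[0,0,0,0,-0.0003,0.004,0],[0,0,0,0,0,0,0],[0,0,0,0,0,0,0]]'
python3 -m jog '[[0,0,0,0,-0.0003,0.004,0],[0,0,0,0,-0.0003,0.004,0],[0,0,0,0,0,0,0],[0,0,0,0,0,0,0]]'
```

```text
time_s: 9.22
position: [0.6555, -0.1739, 0.2055]
tool_rot: [[0.171, 0.985, 0.0], [0.985, -0.171, -0.0], [-0.0, 0.0, -1.0]]
ft_force: [-0.0, -0.1, -1.2]
grip_width: 0.0131
gripper_force: 39.1
time_s: 9.72
position: [0.6549, -0.1737, 0.1974]
tool_rot: [[0.171, 0.985, -0.0], [0.985, -0.171, 0.0], [0.0, -0.0, -1.0]]
ft_force: [0.9, -0.0, -0.9]
grip_width: 0.0134
gripper_force: 39.1
```

```bash
python3 -m jog '[[0,0,0,0,-0.0003,0.004,0],[0,0,0,0,-0.0003,0.002,0],[0,0,0,0,0,0,0],[0,0,0,0,0,0,0]]'
```

```text
time_s: 10.22
position: [0.6544, -0.1737, 0.1914]
tool_rot: [[0.171, 0.985, 0.0], [0.985, -0.171, -0.0], [0.0, 0.0, -1.0]]
ft_force: [1.4, -0.0, -0.5]
grip_width: 0.0131
gripper_force: 39.0
```

```bash
python3 -m jog '[[0,0,0,0,0,0.002,0],[0,0,0,0,0,0.002,0],[0,0,0,0,0,0,0],[0,0,0,0,0,0,0]]'; python3 -m jog '[[0,0,0,0,0,0.002,0],[0,0,0,0,0,0.001,0],[0,0,0,0,0,0,0],[0,0,0,0,0,0,0]]' 
```

```text
time_s: 10.72
position: [0.6542, -0.1737, 0.1872]
tool_rot: [[0.171, 0.985, -0.0], [0.985, -0.171, 0.0], [0.0, -0.0, -1.0]]
ft_force: [1.8, 0.2, -2.3]
grip_width: 0.0133
gripper_force: 39.0
time_s: 11.22
position: [0.6543, -0.1737, 0.1843]
tool_rot: [[0.171, 0.985, -0.0], [0.985, -0.171, 0.0], [0.0, -0.0, -1.0]]
ft_force: [0.8, -0.4, -1.4]
grip_width: 0.0129
gripper_force: 39.0
```

```bash
python3 -m jog '[[0,0,0,0,0,0.001,0],[0,0,0,0,0,0.001,0],[0,0,0,0,0,0,0],[0,0,0,0,0,0,0]]'; python3 -m jog '[[0,0,0,0,0,0.001,0],[0,0,0,0,0,0.001,0],[0,0,0,0,0,0,0],[0,0,0,0,0,0,0]]';python3 -m jog '[[0,0,0,0,0,0.001,0],[0,0,0,0,0,0.001,0],[0,0,0,0,0,0,0],[0,0,0,0,0,0,0]]' 
```

```text
time_s: 11.72
position: [0.6543, -0.1737, 0.1823]
tool_rot: [[0.171, 0.985, -0.0], [0.985, -0.171, 0.0], [0.0, -0.0, -1.0]]
ft_force: [1.7, 0.6, -1.2]
grip_width: 0.0134
gripper_force: 39.0
time_s: 12.22
position: [0.6543, -0.1736, 0.1803]
tool_rot: [[0.171, 0.985, -0.0], [0.985, -0.171, 0.0], [0.0, -0.0, -1.0]]
ft_force: [0.7, -0.4, -1.7]
grip_width: 0.0135
gripper_force: 39.0
time_s: 12.72
position: [0.6543, -0.1737, 0.1783]
tool_rot: [[0.171, 0.985, -0.0], [0.985, -0.171, 0.0], [0.0, -0.0, -1.0]]
ft_force: [1.0, -0.2, -1.5]
grip_width: 0.0135
gripper_force: 39.0
```

```bash
python3 -m jog '[[0,0,0,0,0,0.001,0],[0,0,0,0,0,0.001,0],[0,0,0,0,0,0,0],[0,0,0,0,0,0,0]]'; python3 -m jog '[[0,0,0,0,0,0.001,0],[0,0,0,0,0,0.001,0],[0,0,0,0,0,0,0],[0,0,0,0,0,0,0]]';python3 -m jog '[[0,0,0,0,0,0.001,0],[0,0,0,0,0,0.001,0],[0,0,0,0,0,0,0],[0,0,0,0,0,0,0]]' 
```

```text
time_s: 13.22
position: [0.6543, -0.1737, 0.1763]
tool_rot: [[0.171, 0.985, -0.0], [0.985, -0.171, 0.0], [0.0, -0.0, -1.0]]
ft_force: [0.4, 0.7, -1.6]
grip_width: 0.0134
gripper_force: 39.0
time_s: 13.72
position: [0.6543, -0.1737, 0.1743]
tool_rot: [[0.171, 0.985, -0.0], [0.985, -0.171, 0.0], [0.0, -0.0, -1.0]]
ft_force: [0.5, -0.9, -1.2]
grip_width: 0.0131
gripper_force: 39.0
time_s: 14.22
position: [0.6543, -0.1737, 0.1723]
tool_rot: [[0.171, 0.985, -0.0], [0.985, -0.171, 0.0], [0.0, -0.0, -1.0]]
ft_force: [0.7, -0.2, -0.8]
grip_width: 0.0134
gripper_force: 39.0
```

```bash
python3 -m jog '[[0,0,0,0,0,0.001,0],[0,0,0,0,0,0.001,0],[0,0,0,0,0,0,0],[0,0,0,0,0,0,0]]'; python3 -m jog '[[0,0,0,0,0,0.001,0],[0,0,0,0,0,0.001,0],[0,0,0,0,0,0,0],[0,0,0,0,0,0,0]]' 
```

```text
time_s: 14.72
position: [0.6543, -0.1736, 0.1703]
tool_rot: [[0.171, 0.985, -0.0], [0.985, -0.171, 0.0], [0.0, -0.0, -1.0]]
ft_force: [0.4, -0.1, -1.5]
grip_width: 0.0133
gripper_force: 39.0
time_s: 15.22
position: [0.6542, -0.1737, 0.1688]
tool_rot: [[0.171, 0.985, 0.0], [0.985, -0.171, -0.0], [-0.0, 0.0, -1.0]]
ft_force: [-2.7, 0.5, 5.8]
grip_width: 0.0132
gripper_force: 39.9
```

Contact: +7 N vertical and a small horizontal force from the ribs, at d ≈ 58 mm. Now I'll let go, lift and look.

```bash
python3 -m jog '[[0,0,0,0,0,0,18],[0,0,0,0,0,0,30],[0,0,0,0,0,0,40],[0,0,0,0,0,0,40],[0,0,0,0,0,0,40],[0,0,0,0,0,0,40]]'
python3 -m jog '[[0,0,0,0,0,-0.02,40],[0,0,0,0,0,-0.03,40],[0,0,0,0,0,-0.03,40],[0,0,0,0,0,0,40],[0,0,0,0,0,0,0],[0,0,0,0,0,0,0],[0,0,0,0,0,0,0]]'
python3 - <<'E'
from h import *
S=optics.get_image("side");s=S["pixels"]
o=observe();print(o["position"],o["ft_force"],o["grip_width"])
cv2.imwrite("pics/p3.png",cv2.resize(s[90:240,230:360],None,fx=4,fy=4,interpolation=3)[:,:,::-1])
sl=np.array([.6584,-.1747,0]);
for d in(.05,.058,.066):
  c=sl+np.array([-.985,.171,0])*(-.003+d/8);c[2]=.115-d
  print(d,px(S,[c+np.array([-.985,.171,0])*a+np.array([-.171,-.985,0])*b+[0,0,z] for a,b,z in[(.007,.028,.134),(.007,-.028,.134),(.009,-.045,.104)]]).round(1).tolist())
E
```

```text
time_s: 15.98
position: [0.6543, -0.1737, 0.1683]
tool_rot: [[0.171, 0.985, 0.0], [0.985, -0.171, 0.0], [0.0, 0.0, -1.0]]
ft_force: [-0.5, 0.1, -0.6]
grip_width: 0.0342
gripper_force: 0.0
time_s: 16.85
position: [0.6541, -0.1736, 0.2475]
tool_rot: [[0.171, 0.985, -0.001], [0.985, -0.171, 0.001], [0.0, -0.001, -1.0]]
ft_force: [0.7, -0.4, 0.4]
grip_width: 0.0
gripper_force: 0.0
[ 0.65419599 -0.17362686  0.24766356] [-0.53205792 -0.1808653  -0.16392342] -0.0001177196867780081
0.05 [[281.5, 116.3], [267.0, 125.5], [263.9, 143.0]]
0.058 [[282.0, 120.0], [267.6, 129.4], [264.5, 146.8]]
0.066 [[282.5, 123.8], [268.2, 133.3], [265.1, 150.6]]
```

View pics/p3.png

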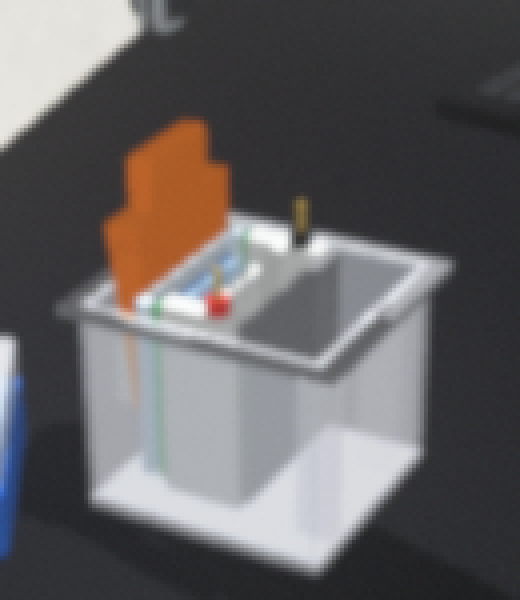

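The wedge stands upright in the slot, with its bar top at about (165,137) and the fingers clear above it. Next I'll push on the bar top with the shut fingers.

```bash
python3 -m jog '[[0,0,0,0,0,0.025,0],[0,0,0,0,0,0.02,0],[0,0,0,0,0,0.005,0],[0,0,0,0,0,0,0],[0,0,0,0,0,0,0]]'; python3 -m jog '[[0,0,0,0,0,0.002,0],[0,0,0,0,0,0.002,0],[0,0,0,0,0,0,0]]';python3 -m jog '[[0,0,0,0,0,0.001,0],[0,0,0,0,0,0.001,0],[0,0,0,0,0,0,0]]';python3 -m jog '[[0,0,0,0,-0.0001,0.001,0],[0,0,0,0,-0.0001,0.001,0],[0,0,0,0,0,0,0]]' 
```

```text
time_s: 17.52
position: [0.6546, -0.1738, 0.1994]
tool_rot: [[0.171, 0.985, 0.002], [0.985, -0.171, -0.001], [-0.0, 0.002, -1.0]]
ft_force: [-0.4, 0.6, -0.2]
grip_width: -0.0001
gripper_force: 0.0
time_s: 17.9
position: [0.6542, -0.1736, 0.1942]
tool_rot: [[0.171, 0.985, -0.0], [0.985, -0.171, 0.0], [0.0, -0.0, -1.0]]
ft_force: [-0.0, -0.2, -0.3]
grip_width: 0.0001
gripper_force: 0.0
time_s: 18.27
position: [0.6543, -0.1736, 0.1922]
tool_rot: [[0.171, 0.985, -0.0], [0.985, -0.171, 0.0], [0.0, -0.0, -1.0]]
ft_force: [-0.5, -0.2, -0.1]
grip_width: -0.0003
gripper_force: 0.0
time_s: 18.65
position: [0.654, -0.1736, 0.1902]
tool_rot: [[0.171, 0.985, -0.0], [0.985, -0.171, 0.0], [0.0, -0.0, -1.0]]
ft_force: [0.5, -0.1, -0.1]
grip_width: 0.0001
gripper_force: 0.0
```

```bash
python3 -m jog '[[0,0,0,0,-0.0001,0.001,0],[0,0,0,0,0,0,0]]'; python3 -m jog '[[0,0,0,0,-0.0001,0.001,0],[0,0,0,0,0,0,0]]';python3 -m jog '[[0,0,0,0,-0.0001,0.001,0],[0,0,0,0,0,0,0]]'
```

```text
time_s: 18.9
position: [0.654, -0.1736, 0.1893]
tool_rot: [[0.171, 0.985, -0.0], [0.985, -0.171, 0.0], [0.0, -0.0, -1.0]]
ft_force: [0.6, -0.1, 0.4]
grip_width: 0.0003
gripper_force: 0.0
time_s: 19.15
position: [0.6539, -0.1736, 0.1886]
tool_rot: [[0.171, 0.985, 0.0], [0.985, -0.171, -0.0], [-0.0, 0.0, -1.0]]
ft_force: [-1.4, 0.0, 2.2]
grip_width: 0.0
gripper_force: 1.3
time_s: 19.4
position: [0.6538, -0.1736, 0.1876]
tool_rot: [[0.171, 0.985, 0.0], [0.985, -0.171, -0.0], [-0.0, 0.0, -1.0]]
ft_force: [-1.5, 0.2, 4.2]
grip_width: 0.0001
gripper_force: 2.1
```

```bash
python3 -m jog '[[0,0,0,0,-0.0001,0.001,0],[0,0,0,0,0,0,0]]'; python3 -m jog '[[0,0,0,0,-0.0001,0.001,0],[0,0,0,0,0,0,0]]'
```

```text
time_s: 19.65
position: [0.6537, -0.1735, 0.1863]
tool_rot: [[0.171, 0.985, -0.0], [0.985, -0.171, 0.0], [0.0, -0.0, -1.0]]
ft_force: [-0.2, -0.4, 3.3]
grip_width: -0.0002
gripper_force: 2.0
time_s: 19.9
position: [0.6535, -0.1735, 0.1852]
tool_rot: [[0.171, 0.985, -0.0], [0.985, -0.171, 0.0], [0.0, -0.0, -1.0]]
ft_force: [-1.0, 0.6, 3.7]
grip_width: 0.0003
gripper_force: 1.9
```

```bash
python3 -m jog '[[0,0,0,0,-0.0001,0.001,0],[0,0,0,0,-0.0001,0.001,0]]'|grep -E "posi|ft_"; python3 -m jog '[[0,0,0,0,-0.0001,0.001,0],[0,0,0,0,-0.0001,0.001,0]]'|grep -E "posi|ft_"
```

```text
position: [0.6533, -0.1735, 0.1833]
ft_force: [-2.9, -0.1, 4.3]
position: [0.6531, -0.1735, 0.1813]
ft_force: [-2.6, 0.8, 4.9]
```

```bash
python3 -m jog '[[0,0,0,0,-0.0001,0.001,0],[0,0,0,0,0,0,0]]'|grep -E "posi|ft_"
```

```text
position: [0.653, -0.1734, 0.1801]
ft_force: [-2.4, 1.0, 4.1]
```

```bash
python3 -m jog '[[0,0,0,0,-0.0001,0.001,0],[0,0,0,0,-0.0002,0.001,0]]'|grep -E "posi|ft_"; python3 -m jog '[[0,0,0,0,-0.0002,0.001,0],[0,0,0,0,0,0,0]]'|grep -E "posi|ft_"
```

```text
position: [0.6527, -0.1734, 0.1784]
ft_force: [-2.7, 0.8, 5.3]
position: [0.6526, -0.1733, 0.1772]
ft_force: [-2.0, 0.1, 4.2]
```

```bash
python3 -m jog '[[0,0,0,0,-0.0001,0.001,0],[0,0,0,0,-0.0002,0.001,0]]'|grep -E "posi|ft_"
```

```text
position: [0.6524, -0.1733, 0.1754]
ft_force: [-1.8, 0.9, 4.9]
```

```bash
python3 -m jog '[[0,0,0,0,-0.0001,0.001,0],[0,0,0,0,0,0,0]]'|grep -E "posi|ft_"
```

```text
position: [0.6522, -0.1733, 0.1741]
ft_force: [-2.0, 0.9, 2.6]
```

```bash
python3 -m jog '[[0,0,0,0,-0.0001,0.001,0],[0,0,0,0,-0.0002,0.001,0]]'|grep -E "posi|ft_"; python3 -m jog '[[0,0,0,0,-0.0001,0.001,0],[0,0,0,0,0,0,0]]'|grep -E "posi|ft_"
```

```text
position: [0.652, -0.1733, 0.1723]
ft_force: [-2.1, -0.5, 5.3]
position: [0.6518, -0.1732, 0.1711]
ft_force: [-1.0, 0.4, 3.6]
```

```bash
python3 -m jog '[[0,0,0,0,-0.0001,0.001,0],[0,0,0,0,-0.0002,0.001,0]]'|grep -E "posi|ft_"
```

```text
position: [0.6516, -0.1732, 0.1693]
ft_force: [-0.8, -0.2, 4.1]
```

```bash
python3 -m jog '[[0,0,0,0,-0.0001,0.001,0],[0,0,0,0,0,0,0]]'|grep -E "posi|ft_"
```

```text
position: [0.6514, -0.1732, 0.1681]
ft_force: [-0.4, -0.5, 4.3]
```

```bash
python3 -m jog '[[0,0,0,0,-0.0001,0.001,0],[0,0,0,0,-0.0001,0.001,0]]'|grep -E "posi|ft_"
```

```text
position: [0.6512, -0.1731, 0.1663]
ft_force: [-1.5, 0.6, 4.5]
```

```bash
python3 -m jog '[[0,0,0,0,-0.0001,0.001,0],[0,0,0,0,0,0,0]]'|grep -E "posi|ft_"
```

```text
position: [0.6511, -0.1731, 0.1651]
ft_force: [-1.0, 0.2, 2.7]
```

```bash
python3 -m jog '[[0,0,0,0,-0.0001,0.001,0],[0,0,0,0,0,0,0]]'|grep -E "posi|ft_"
```

```text
position: [0.651, -0.1731, 0.1642]
ft_force: [-1.4, -0.6, 3.5]
```

```bash
python3 -m jog '[[0,0,0,0,-0.0001,0.001,0],[0,0,0,0,0,0,0]]'|grep -E "posi|ft_"
```

```text
position: [0.6509, -0.1731, 0.1632]
ft_force: [-1.4, 0.4, 3.4]
```

```bash
python3 -m jog '[[0,0,0,0,-0.0001,0.001,0],[0,0,0,0,0,0,0]]'|grep -E "posi|ft_|time"
```

```text
time_s: 23.9
position: [0.6508, -0.1731, 0.1622]
ft_force: [-2.4, 0.7, 3.6]
```

```bash
python3 -m jog '[[0,0,0,0,-0.0001,0.001,0],[0,0,0,0,0,0,0]]'|grep -E "posi|ft_"
```

```text
position: [0.6506, -0.173, 0.1613]
ft_force: [-2.9, 0.3, 4.2]
```

```bash
python3 -m jog '[[0,0,0,0,-0.0001,0.001,0],[0,0,0,0,0,0,0]]'|grep -E "posi|ft_|time"
```

```text
time_s: 24.4
position: [0.6506, -0.1731, 0.1608]
ft_force: [-3.4, -0.1, 8.5]
```

Clamping has started, so I'll take finer steps.

```bash
python3 -m jog '[[0,0,0,0,0,0.0005,0],[0,0,0,0,0,0,0],[0,0,0,0,0,0,0]]'|grep -E "posi|ft_"
```

```text
position: [0.6506, -0.1731, 0.1607]
ft_force: [-4.2, 0.8, 9.6]
```

```bash
python3 -m jog '[[0,0,0,0,-0.0001,0.0005,0],[0,0,0,0,0,0,0],[0,0,0,0,0,0,0]]'|grep -E "posi|ft_|time"
```

```text
time_s: 25.15
position: [0.6505, -0.1731, 0.1604]
ft_force: [-3.9, 0.8, 9.8]
```

```bash
python3 -m jog '[[0,0,0,0,-0.0001,0.0005,0],[0,0,0,0,0,0,0],[0,0,0,0,0,0,0]]'|grep -E "posi|ft_"
```

```text
position: [0.6505, -0.1731, 0.1602]
ft_force: [-5.2, 2.0, 11.1]
```

```bash
python3 -m jog '[[0,0,0,0,-0.0001,0.0005,0],[0,0,0,0,0,0,0],[0,0,0,0,0,0,0]]'|grep -E "posi|ft_|time"
```

```text
time_s: 25.9
position: [0.6505, -0.1731, 0.1599]
ft_force: [-4.2, 1.6, 12.1]
```

```bash
python3 -m jog '[[0,0,0,0,-0.0001,0.0005,0],[0,0,0,0,0,0,0],[0,0,0,0,0,0,0]]'|grep -E "posi|ft_|time"
```

```text
time_s: 26.28
position: [0.6504, -0.1731, 0.1597]
ft_force: [-4.9, 1.8, 13.9]
```

```bash
python3 -m jog '[[0,0,0,0,-0.0004,0.0003,0],[0,0,0,0,0,0,0],[0,0,0,0,0,0,0]]'|grep -E "posi|ft_"
```

```text
position: [0.6504, -0.1731, 0.1595]
ft_force: [-3.9, 0.4, 14.2]
```

```bash
python3 -m jog '[[0,0,0,0,-0.0003,0.0005,0],[0,0,0,0,0,0,0],[0,0,0,0,0,0,0]]'|grep -E "posi|ft_|time"
```

```text
time_s: 27.02
position: [0.6503, -0.1731, 0.1592]
ft_force: [-3.2, 0.5, 13.5]
```

```bash
python3 -m jog '[[0,0,0,0,-0.0003,0.0005,0],[0,0,0,0,0,0,0],[0,0,0,0,0,0,0]]'|grep -E "posi|ft_|time"
```

```text
time_s: 27.4
position: [0.6503, -0.1731, 0.1589]
ft_force: [-0.8, 0.2, 14.2]
```

```bash
python3 -m jog '[[0,0,0,0,-0.0001,0.0005,0],[0,0,0,0,0,0,0],[0,0,0,0,0,0,0]]'|grep -E "posi|ft_"
```

```text
position: [0.6502, -0.1731, 0.1587]
ft_force: [-2.3, 1.3, 15.2]
```

```bash
python3 -m jog '[[0,0,0,0,-0.0001,0.0005,0],[0,0,0,0,0,0,0],[0,0,0,0,0,0,0]]'|grep -E "posi|ft_|time"
```

```text
time_s: 28.15
position: [0.6502, -0.1732, 0.1584]
ft_force: [-1.7, -0.5, 17.4]
```

```bash
python3 -m jog '[[0,0,0,0,-0.0001,0.0005,0],[0,0,0,0,0,0,0],[0,0,0,0,0,0,0]]'|grep -E "posi|ft_|time"
```

```text
time_s: 28.52
position: [0.6502, -0.1732, 0.1582]
ft_force: [-2.3, 1.3, 18.1]
```

```bash
python3 -m jog '[[0,0,0,0,-0.0001,0.0005,0],[0,0,0,0,0,0,0],[0,0,0,0,0,0,0]]'|grep -E "posi|ft_"
```

```text
position: [0.6501, -0.1732, 0.1579]
ft_force: [-2.0, 1.4, 19.4]
```

```bash
python3 -m jog '[[0,0,0,0,-0.0001,0.0005,0],[0,0,0,0,0,0,0],[0,0,0,0,0,0,0]]'|grep -E "posi|ft_|time"
```

```text
time_s: 29.28
position: [0.6501, -0.1732, 0.1577]
ft_force: [-2.7, 0.9, 21.5]
```

```bash
python3 -m jog '[[0,0,0,0,-0.0001,0.0005,0],[0,0,0,0,0,0,0],[0,0,0,0,0,0,0]]'|grep -E "posi|ft_|time"
```

```text
time_s: 29.65
position: [0.6501, -0.1732, 0.1574]
ft_force: [-3.0, 2.2, 22.0]
```

At 22 N of push and about 3.7 mm past first clamping, I'll stop here and back off vertically.

```bash
python3 -m jog '[[0,0,0,0,0,-0.003,0],[0,0,0,0,0,-0.005,0],[0,0,0,0,0,-0.03,0],[0,0,0,0,0,-0.04,0],[0,0,0,0,0,-0.04,0],[0,0,0,0,0,0,0],[0,0,0,0,0,0,0],[0,0,0,0,0,0,0]]'
python3 - <<'E'
from h import *
s=optics.get_image("side")["pixels"]
cv2.imwrite("pics/p4.png",cv2.resize(s[90:240,230:360],None,fx=3,fy=3,interpolation=3)[:,:,::-1])
E
```

```text
time_s: 30.65
position: [0.6484, -0.1726, 0.2698]
tool_rot: [[0.171, 0.985, -0.003], [0.985, -0.171, 0.001], [0.001, -0.003, -1.0]]
ft_force: [-0.1, 0.3, -0.5]
grip_width: -0.0001
gripper_force: 0.0
```

View pics/p4.png

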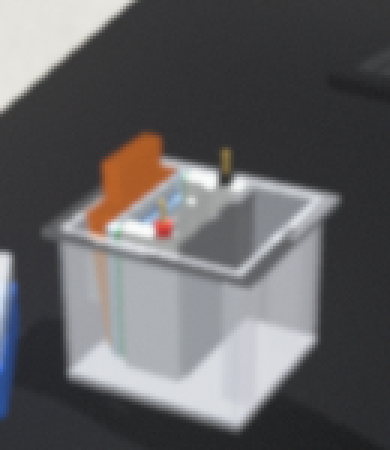

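The wedge sits deep and upright, with its bar at (130,165), and the gripper is clear. I'll hand in.

```bash
python3 -c "
from rig import job;print(job.close_job())"
```

```text
the job is handed in; nothing more can be done
None
```

The wedge was lowered into the slot, let go, then pushed down to 22 N (about 3.7 mm past first clamping) and left with the gripper clear; I handed the job in at about 31 s, and no verdict came back, so the final clamping force is not confirmed.

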